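# Lock the carving stand's arm with its linchpin

## Task

One of the two steel carving stands on the bench carries the aluminium arm with the half-carved wooden spindle. On that stand, push the linchpin fully home through the post, then swing its wire ring over the top of the post and down flat around it, so that the pin is held. Leave the bare stand's pin and ring as they are.

Things in the scene. Friction and masses are not known exactly. Their poses are not given: they have to be found in the camera images.
- pin_head (a point): Centre of the flat rear face of the linchpin's round steel head (26 mm disc, 6 mm thick, then a 20 mm neck), on the fixed stand with the arm and spindle, 85 mm above the bench. x: level, along the pin, the way to push; z up. Ring hinge (axis along y) 30 mm ahead; neck's shoulder 38 mm ahead, meets the post when home; tip of the 10 mm shank 82 mm ahead, already in the hole, which guides it.
- lock_pin (a joint): How far that pin still is from home, m: 0 = shoulder against the post; starts 0.018 to 0.030. Slides stiffly (4 N), stays where left. The upright post is 32 mm thick, its top 97 mm above the bench (12 mm above the pin's axis). The collar (56 mm wide) and arm on it are below the pin, tops 68 mm above the bench; the spindle points to pin_head's -y, to 208 mm from the post.
- lock_ring (a joint): Angle of that pin's ring, rad: 0 = level, flat around the post, its bar beyond post and pin tip; 1.57 = straight up from the head. Starts up, leaning to the post, at 1.0 to 1.5. A U of 5 mm steel wire: side wires 44 mm apart pass either side of the post; cross bar 56 mm from the hinge, straight over its middle 24 mm. Stiff hinge (0.03 N m, 0.6 N at the bar): stays where left; push it right down.
- spare_ring (a point): Middle of the cross bar of the wire ring on the other, bare stand (same post, pin and ring, but no collar, arm or spindle; foot plates are 120 mm across, 12 mm thick). Its pin is also partly out and its ring stands up. To be left alone.

How it is judged:
On the way, in this order (a step that is already met when the one before it is completed fails the run):
1. the pin is fully home in the loaded stand's post (value of joint lock_pin below 0.005 m), for 0.2 s.
2. its ring is swung over and down around the post (value of joint lock_ring below 0.26 rad), for 0.2 s.
At the end, for the whole second after the job is handed in: The loaded stand's pin is within 5 mm of fully home and its ring lies within 0.26 rad (15 degrees) of level around the post (value of joint lock_pin below 0.005 m and value of joint lock_ring below 0.26 rad); the robot touches nothing.
It fails at once if the bare stand's ring or pin is moved (its ring's bar shifts by more than 10 mm) (distance of spare_ring from where it was at the start of the episode above 0.01 m).
It also fails if it takes over 32 s, if anything falls off the work surface, if the arm or the gripper's body presses on something with over 40 N, if the wrist force passes 120 N, or if a joint passes its speed limit or range.

## Robot

A 6-joint arm with a two-finger parallel gripper is mounted at the origin on the work surface. World frame = base frame: x ahead of the robot, y to its left, z up, the work surface at z = 0. Lengths are in m, angles in rad, forces in N, time in s.
With the tool pointing down it reaches from about 0.2 to 0.875 m from the base axis. Payload 3.4 kg.
Tool frame: the origin (TCP) lies between the finger pads; the fingertips stand 25 mm ahead of it and the grasp point (between the pads) lies 6 mm ahead of it (r.nose_length is the z of the fingertips in the tool frame, in m); z points along the fingers, y is the line along which they close (so a half turn about z gives the same grasp; the last joint's range is limited). The gripper opens to 94 mm and grips with 3 to 60 N. Pads are 16 mm wide; open, the fingers measure 119 mm over their backs; the gripper's body (75 mm by 177 mm) begins 78 mm behind the grasp point.
Start: joints at [-0.121, 0.276, 1.505, -0, 1.361, -0.121], TCP at [0.575, -0, 0.23] pointing down, gripper open.
Joint ranges: [-2.89, 2.89], [-0.75, 2.08], [0.22, 2.7], [-1.18, 4.32], [0.11, 2.71], [-2.7, 2.7]. Speed limits (rad/s): [2.57, 2.57, 3.14, 3.14, 3.14, 3.14].

## Interface

Orientations are given as a unit quaternion [w, x, y, z].
In Python, from plant import r, gripper_to, inverse_kinematics, vision, models, telemetry gives the robot as it stands. Calls block until the motion is done:
- r.move_to(position, orientation): joint-space move of the TCP to a pose.
- r.move_l(position, rot=None, vel=0.15, guard=None): straight line of the TCP; rot=None keeps the orientation; vel is the mean speed in m/s. With guard (N) it stops when the force on the tool has changed by that much, and returns True; else False.
- r.movej(angles): joint-space move.
- gripper_to(opening, f_grip=None): finger opening in m; f_grip is the grip in N (None keeps the last); returns when the fingers have stopped.
- r.hold(seconds).
- inverse_kinematics(position, orientation): joint angles nearest the present ones, or None.
- vision.snapshot(name): name is "scene" or "side" or "wrist"; returns the picture (400x640x3 uint8, red, green, blue); there is no depth.
- vision.get_calibration(name): a dict with "fx", "fy", "cx", "cy" (pixels), "position" and "orientation" of the camera in the world. Camera axes: x right, y down, z forward; pixel columns grow to the right and rows downward; lengths in m; the calibration is good to about 2 mm. The wrist camera is an equidistant fisheye: a pixel r from the principal point sees the ray r / f radians off the axis. A picture is of the moment at which its call begins: read the wrist's pose just before it. get_calibration takes no time and is no camera call; for the wrist camera it gives the pose at the moment of the call.
A pose or a line that the arm cannot do raises r.PlanningError and nothing moves.
- r.sign_off(): hands the job in; it is judged then, once.
Trained networks look in the newest picture that a camera, given by its name, has taken for a name from the list of things; names that differ only in an ending like _2 or _b are one class to them, and where a whole thing is asked for, a point or a joint stands for the part that bears it (a point fixed in the world has none). Each returns a list of dicts, best first, with "score" (0 to 1); they miss things now and then, are a little off and sometimes report something else, mostly with a low value. They report only what shows in the picture. A call takes as long as a camera call.
- models.boxes_of(thing, camera): "at" ([x, y, z] in m, in world coordinates, good to about 4 mm: the middle of the surface that is visible of it).
- models.regions_of(thing, camera): "pixels" (400x640 bool, what is visible of it).
- models.mark_of(thing, camera): "at" ([x, y, z] in m, in world coordinates, good to about 4 mm: a listed point, or the origin of a listed thing).
Readings, each from a call of its own:
- telemetry.current_t(): time.
- telemetry.current_joints(): joint angles.
- telemetry.current_dq(): joint speeds.
- telemetry.current_joint_efforts(): joint torques, N m.
- telemetry.current_ee_pos(): TCP position.
- telemetry.current_tool_rot(): TCP orientation.
- telemetry.current_wrist_force(): force on the tool from outside, world axes, zero at the start.
- telemetry.current_torque(): the same for the moment, N m.
- telemetry.current_opening(): finger opening in m.
- telemetry.current_finger_force(): force on a finger pad.
Only numpy, scipy, OpenCV 4.12 (cv2) and the standard library are available. Lean on these libraries where they do the work, as an engineer would, in place of code of your own. Each camera call takes 0.05 s, during which the arm holds its last target. There are 200 camera calls.

## Working session

There is one attempt and no reset: what is moved stays moved. The work goes in short steps, each a Python script; the robot and the scene stay as the last script left them, time stands still between calls to the robot, and variables do not carry over. Pictures are saved under pics/ and viewed, at most 10 in all, crops included, and the job is handed in when it is done.

```bash
mkdir -p pics; ls
python3 - <<'E'
from plant import r,vision,models,telemetry
import cv2
for c in ("scene","side"):
    im=vision.snapshot(c); cv2.imwrite(f"pics/{c}0.png",im[:,:,::-1])
    k=vision.get_calibration(c); print(c,k)
    for t in ("pin_head","spare_ring"):
        print(t,[(round(d["score"],2),[round(float(v),4) for v in d["at"]]) for d in models.mark_of(t,c)])
    for t in ("pin_head","lock_pin","lock_ring"):
        print('box',t,[(round(d["score"],2),[round(float(v),4) for v in d["at"]]) for d in models.boxes_of(t,c)])
print(telemetry.current_t(), telemetry.current_tool_rot())
E
```

```text
pics
scene {'fx': 439.373997380137, 'fy': 439.373997380137, 'cx': 318.8239981249792, 'cy': 195.5980266297651, 'position': array([1.20731075, 0.23625409, 0.7097139 ]), 'orientation': array([-0.23558993,  0.51077193,  0.75074497, -0.34639777])}
pin_head []
spare_ring [(0.53, [0.4953, 0.1854, 0.1319])]
box pin_head []
box lock_pin [(0.77, [0.528, -0.2844, 0.0952])]
box lock_ring []
side {'fx': 510.32338303681803, 'fy': 510.32338303681803, 'cx': 310.0467471629735, 'cy': 200.2063032243998, 'position': array([ 0.20119261, -0.64030088,  0.88708393]), 'orientation': array([-0.35317979,  0.8981218 , -0.24644253,  0.08892328])}
pin_head [(0.77, [0.5236, -0.3185, 0.0884])]
spare_ring [(0.53, [0.4978, 0.1895, 0.135])]
box pin_head [(0.7, [0.5195, -0.2932, 0.0942])]
box lock_pin [(0.93, [0.5179, -0.2912, 0.0908]), (0.39, [0.5123, -0.2732, 0.124])]
box lock_ring [(0.65, [0.516, -0.276, 0.1242])]
0.6 [4.76803529e-05 7.07104845e-01 7.07108715e-01 1.40538214e-05]
```

View pics/scene0.png

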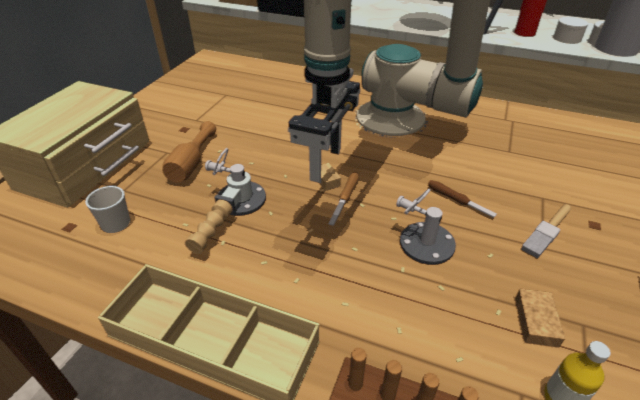

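View pics/side0.png

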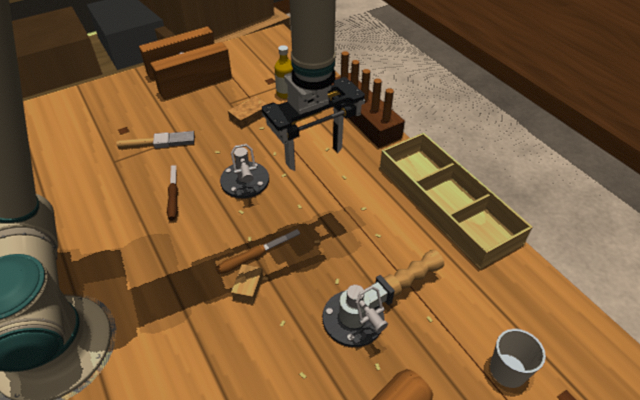

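The loaded stand is the nearer one in the side view: post at about (352,300), spindle running to (430,260), pin head near (378,322). In the scene view its head is at (208,166) and its post at (238,175). So the pin pushes roughly along world +y. I'll look from above with the wrist camera.

Run:
```python
from plant import r,vision,models,telemetry
import cv2,numpy as np
q=[0,.70710678,.70710678,0]
r.move_to([0.51,-0.33,0.29],q)
k=vision.get_calibration("wrist"); im=vision.snapshot("wrist"); print(k)
np.save("k.npy",k,allow_pickle=True)
cv2.imwrite("pics/w1.png",im[:,:,::-1])
for t in ("pin_head","lock_ring","lock_pin"):
    print(t,[(round(d["score"],2),np.round(d["at"],4)) for d in models.mark_of(t,"wrist")],[(round(d["score"],2),np.round(d["at"],4)) for d in models.boxes_of(t,"wrist")])
for c in ("scene","side"):
    im=vision.snapshot(c); cv2.imwrite(f"pics/{c}1.png",im[:,:,::-1])
    print(c,[(round(d["score"],2),np.round(d["at"],4)) for d in models.mark_of("pin_head",c)])
print(telemetry.current_t(),telemetry.current_ee_pos())
```

```text
{'fx': 309.70691628693146, 'fy': 309.70691628693146, 'cx': 320.5982153978011, 'cy': 203.2805433025619, 'position': array([ 0.5109162 , -0.26412381,  0.44365984]), 'orientation': array([1.13493094e-01, 9.93538339e-01, 5.59330159e-04, 7.57719243e-04])}
pin_head [(0.85, array([ 0.5228, -0.3188,  0.0841]))] [(0.84, array([ 0.5147, -0.288 ,  0.0923]))]Traceback (most recent call last):
  File "<stdin>", line 9, in <module>
ValueError: it knows: pin_head, spare_ring
```

Run:
```python
import cv2
im=cv2.imread("pics/w1.png"); cv2.imwrite("pics/w1c.png",cv2.resize(im[130:330,220:440],None,fx=3,fy=3,interpolation=cv2.INTER_CUBIC)[:600])
```

```text
(no output)
```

View pics/w1.png

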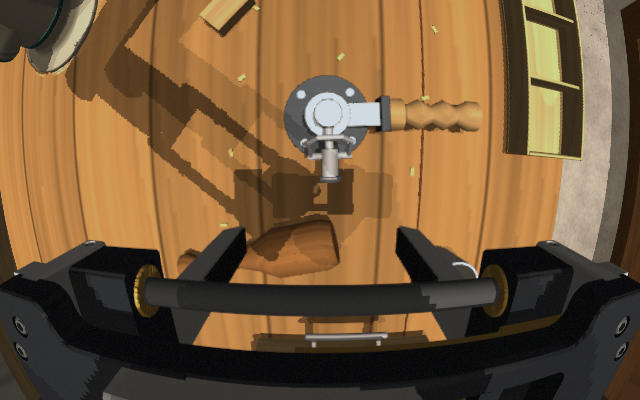

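View pics/w1c.png

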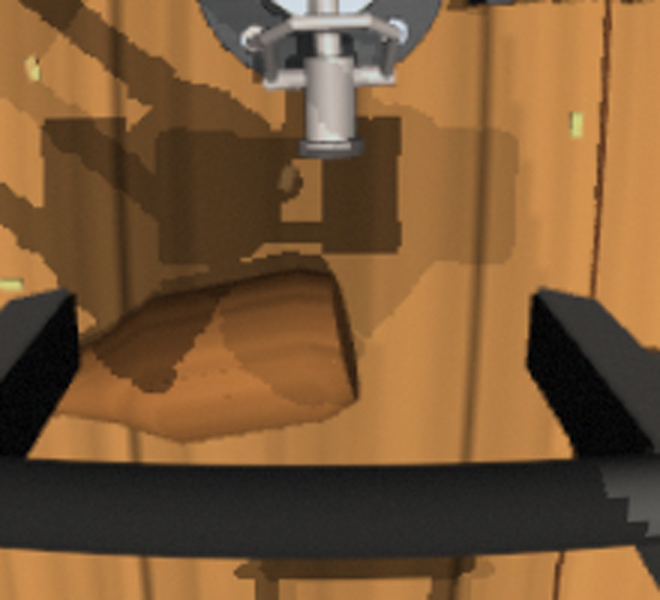

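The wrist view shows the post top at about (328,112), the ring hinge at about (330,156), the head's rear edge at about (330,181), and the mallet's near edge at about (317,217). The spindle runs right along the row at y≈113. I'll convert these to positions.

```bash
cat > h.py <<'E'
import numpy as np
from scipy.spatial.transform import Rotation as R
def ray(k,u,v,fish=True):
    d=np.array([(u-k["cx"])/k["fx"],(v-k["cy"])/k["fy"]])
    if fish:
        t=np.hypot(*d); c=np.r_[d/t*np.sin(t),np.cos(t)]
    else: c=np.r_[d,1]
    w,x,y,z=k["orientation"]; return R.from_quat([x,y,z,w]).apply(c)
def onz(k,u,v,z,fish=True):
    d=ray(k,u,v,fish); p=k["position"]; return p+d*(z-p[2])/d[2]
E
python3 - <<'E'
from h import *
k=np.load("k.npy",allow_pickle=True).item()
for n,u,v,z in [("post",328,112,.097),("headtop",330,178,.098),("headbot",330,182,.08),("hingeL",310,156,.085),("hingeR",350,155,.085),("neck",329.5,151,.095),("barmid",328.5,139,.135),("barL",312,137,.135),("barR",344,137,.135),("malletedge",317,217,.03),("mal_corner",331,220,.05),("mal_r",338,265,.03),("plateL",284,112,.012),("plateR",372,112,.012),("armend",382,113,.065),("spEnd",482,115,.06)]:
    print(n,np.round(onz(k,u,v,z),4))
E
```

```text
post [ 0.5195 -0.2407  0.097 ]
headtop [ 0.5221 -0.3149  0.098 ]
headbot [ 0.5227 -0.3223  0.08  ]
hingeL [ 0.4992 -0.291   0.085 ]
hingeR [ 0.5455 -0.2896  0.085 ]
neck [ 0.5214 -0.2846  0.095 ]
barmid [ 0.5192 -0.2703  0.135 ]
barL [ 0.5028 -0.2683  0.135 ]
barR [ 0.5345 -0.2681  0.135 ]
malletedge [ 0.5066 -0.3794  0.03  ]
mal_corner [ 0.5254 -0.3779  0.05  ]
mal_r [ 0.5371 -0.4523  0.03  ]
plateL [ 0.4609 -0.2345  0.012 ]
plateR [ 0.5829 -0.2338  0.012 ]
armend [ 0.5866 -0.2383  0.065 ]
spEnd [ 0.7286 -0.2308  0.06  ]
```

```bash
cat >> h.py <<'E'
yaw=np.deg2rad(2.3); D=np.array([-np.sin(yaw),np.cos(yaw),0])
_q=(R.from_euler('z',yaw)*R.from_quat([.70710678,.70710678,0,0])).as_quat(); Q=[_q[3],*_q[:3]]
HEAD=np.array([.5225,-.3187,0]); NOSE=.025
def at(base,s,ztip): return [*(base+s*D)[:2],ztip+NOSE]
E
python3 - <<'E'
from h import *
from plant import r,gripper_to,vision,models,telemetry as T
import cv2
print(r.nose_length,T.current_t())
gripper_to(0)
p=at(HEAD,-.032,.075)
r.move_l([p[0],p[1],.2],rot=Q,vel=.2)
r.move_l(p,vel=.15)
print(T.current_t(),T.current_wrist_force())
hit=r.move_l(at(HEAD,.035,.075),vel=.04,guard=18)
e=np.array(T.current_ee_pos()); print(hit,e,((e-HEAD)@D)+.008,T.current_wrist_force(),T.current_t())
for c in ("side","scene"):
  im=vision.snapshot(c)
  y,x=(300,350) if c=="side" else (170,235)
  cv2.imwrite(f"pics/{c}2.png",cv2.resize(im[y-60:min(y+60,400),x-80:x+80,::-1],None,fx=4,fy=4))
E
```

```text
0.025 2.0417
4.8917 [ 0.57464284 -0.1934702   0.32145893]
True [ 0.52180217 -0.3043361   0.10006982] 0.022380332033453194 [-0.08881915 -0.8854569   1.55418905] 6.0667
```

View pics/scene2.png

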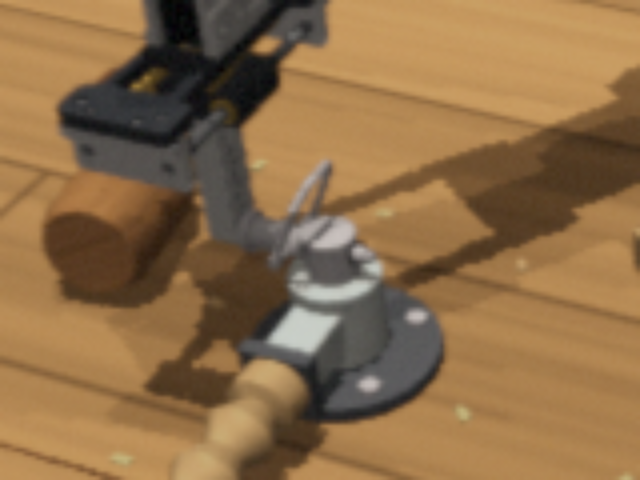

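The pin moved 22 mm and stopped hard against the post, which matches the estimate of about 24 mm. I'll press again to confirm, then sweep the ring over.

Run:
```python
from h import *
from plant import r,gripper_to,vision,models,telemetry as T
import cv2
e=np.array(T.current_ee_pos())
hit=r.move_l(e+.012*D,vel=.03,guard=35)
e=np.array(T.current_ee_pos()); print(hit,e,(e-HEAD)@D+.008,T.current_t())
r.hold(.25)
e[2]=0; HINGE=e+.038*D; np.save("hinge.npy",HINGE); print(HINGE)
r.move_l(at(HINGE,-.042,.075),vel=.05)
r.move_l(at(HINGE,-.042,.110),vel=.15)
hit=r.move_l(at(HINGE,.040,.110),vel=.06,guard=15)
e2=np.array(T.current_ee_pos()); print(hit,(e2-HINGE)@D,T.current_wrist_force(),T.current_t())
r.move_l(at(HINGE,.036,.145),vel=.15)
for c in ("side","scene"):
  im=vision.snapshot(c)
  y,x=(300,350) if c=="side" else (170,235)
  cv2.imwrite(f"pics/{c}3.png",cv2.resize(im[y-60:min(y+60,400),x-80:x+80,::-1],None,fx=4,fy=4))
```

```text
False [ 0.52164655 -0.30367867  0.10008774] 0.023043477136822303 6.7667
[ 0.52012154 -0.26570929  0.        ]
True 0.029426638687762494 [-0.25123156 -0.82306897  0.16202767] 8.975
```

View pics/scene3.png

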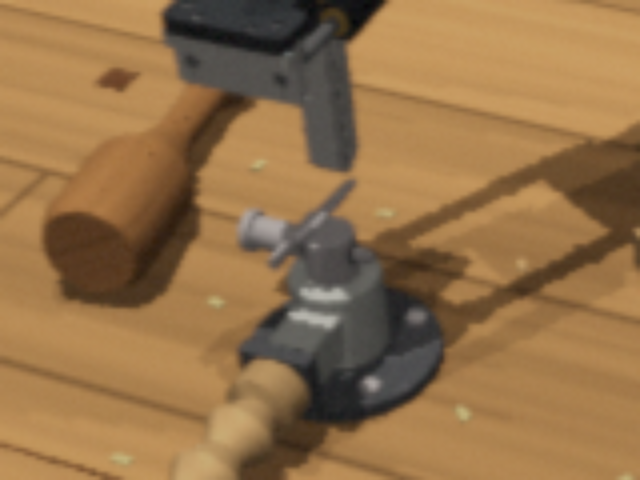

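The pin is blocked at home. The ring now leans about 45° over the post, and the sweep stalled because friction jammed the bar. I'll find the bar's angle from the picture (bar tip at crop (350,183)), then follow its arc from above.

Run:
```python
from h import *
from plant import vision
H=np.load("hinge.npy"); k=vision.get_calibration("scene")
w,x,y,z=k["orientation"]; M=R.from_quat([x,y,z,w])
L=np.array([-D[1],D[0],0])
def pr(p):
    c=M.inv().apply(p-k["position"]); u=c[:2]/c[2]*k["fx"]+[k["cx"],k["cy"]]; return np.round((u-[155,110])*4)
print("hinge ends",*[pr(H+s*.022*L+[0,0,.085]) for s in(-1,1)],"post",pr(H+.024*D+[0,0,.097]))
for t in(.5,.6,.7,.78,.9,1.0,1.1):
    b=H+.056*np.cos(t)*D+[0,0,.085+.056*np.sin(t)]
    print(t,*[pr(b+s*.012*L) for s in(-1,0,1)])
```

```text
hinge ends [272. 263.] [308. 221.] post [324. 233.]
0.5 [351. 233.] [361. 221.] [370. 209.]
0.6 [345. 225.] [355. 213.] [364. 202.]
0.7 [339. 218.] [349. 206.] [358. 194.]
0.78 [334. 212.] [343. 200.] [353. 189.]
0.9 [325. 204.] [334. 192.] [344. 180.]
1.0 [317. 198.] [327. 186.] [336. 174.]
1.1 [308. 192.] [318. 180.] [328. 169.]
```

View pics/side3.png

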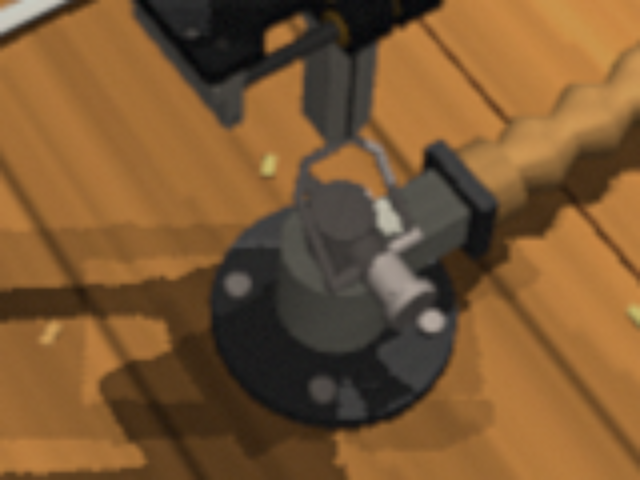

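The bar projects at θ≈0.8, matching the contact estimate, and the side view shows the ring looped over the post. Next I'll follow the arc down.

Run:
```python
from h import *
from plant import r,vision,models,telemetry as T
import cv2
H=np.load("hinge.npy")
P=lambda t,dz=.0015: at(H,.056*np.cos(t)+.004,.085+.056*np.sin(t)+dz)
r.move_l(at(H,.043,.145),vel=.1)
for t in (.8,.65,.5,.35,.2,.07):
    hit=r.move_l(P(t,.0025 if t<.1 else .0015),vel=.04,guard=20)
    e=np.array(T.current_ee_pos()); print(t,hit,np.round([(e-H)@D,e[2]-.025],4),np.round(T.current_wrist_force(),1))
    if hit: break
r.hold(.2)
e=np.array(T.current_ee_pos()); r.move_l(at(H,(e-H)@D+.004,e[2]-.025+.002),vel=.05)
r.move_l(at(H,.06,.2),vel=.2); print(T.current_t())
r.move_l([*(H-.09*D)[:2],.30],vel=.25)
im=vision.snapshot("wrist"); cv2.imwrite("pics/w4.png",cv2.resize(im[40:240,220:440,::-1],None,fx=3,fy=3))
for c in ("side","scene"):
  im=vision.snapshot(c)
  y,x=(300,350) if c=="side" else (170,235)
  cv2.imwrite(f"pics/{c}4.png",cv2.resize(im[y-60:min(y+60,400),x-80:x+80,::-1],None,fx=4,fy=4))
print(T.current_t())
a=cv2.imread("pics/scene4.png");b=cv2.imread("pics/side4.png")
cv2.imwrite("pics/both4.png",cv2.resize(np.vstack([a,b]),(560,600*1400//1400)) if 0 else np.hstack([a[100:420,150:550],b[60:380,150:550]]))
```

```text
0.8 False [0.0425 0.1264] [ 0.6  0.5 -0.6]
0.65 False [0.0488 0.1201] [-0.4  0.2 -0.1]
0.5 False [0.0534 0.113 ] [-0.1 -0.6  0.4]
0.35 False [0.0568 0.1053] [0.7 0.  0.3]
0.2 False [0.0591 0.0972] [ 0.6  0.2 -0.3]
0.07 False [0.06   0.0911] [-0.8  1.2  0.2]
13.2083
14.175
```

View pics/both4.png

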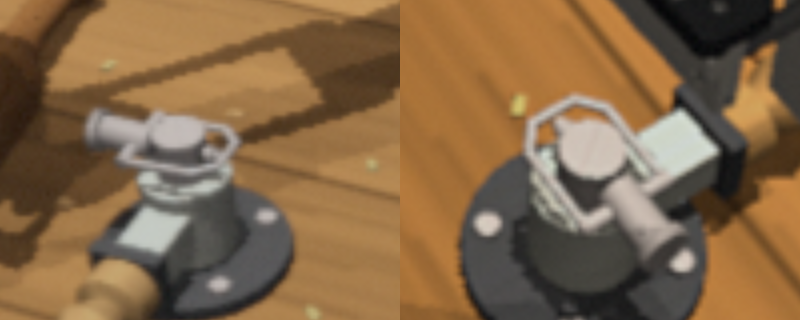

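The ring now lies around the post in both views, with the bar ends at about (375,262) and (388,240) in scene-crop coordinates. I'll check the angle numerically.

Run:
```python
from h import *
from plant import vision
H=np.load("hinge.npy")
for cam,off in (("scene",(155,110)),("side",(270,240))):
    k=vision.get_calibration(cam); w,x,y,z=k["orientation"]; M=R.from_quat([x,y,z,w]); L=np.array([-D[1],D[0],0])
    def pr(p):
        c=M.inv().apply(p-k["position"]); return np.round(((c[:2]/c[2]*k["fx"]+[k["cx"],k["cy"]])-off)*4)
    o=(150,100) if cam=="scene" else (150,60)
    print(cam,"post",pr(H+.024*D+[0,0,.097])-o)
    for t in(0,.1,.2,.3,.4):
        b=H+.056*np.cos(t)*D+[0,0,.085+.056*np.sin(t)]
        print(t,*[pr(b+s*.012*L)-o for s in(-1,0,1)])
```

```text
scene post [174. 133.]
0 [217. 173.] [226. 161.] [235. 149.]
0.1 [216. 165.] [225. 153.] [234. 141.]
0.2 [213. 157.] [223. 145.] [232. 133.]
0.3 [210. 149.] [219. 137.] [229. 125.]
0.4 [206. 141.] [215. 129.] [225. 117.]
side post [197. 145.]
0 [175.  98.] [154. 110.] [133. 122.]
0.1 [176.  91.] [155. 103.] [134. 115.]
0.2 [178.  86.] [157.  98.] [135. 110.]
0.3 [180.  81.] [159.  93.] [138. 105.]
0.4 [183.  78.] [162.  90.] [140. 102.]
```

The angle comes out at about 0–0.1 rad in both views, under the 0.26 limit. The robot is clear, so I'm handing in.

```bash
python3 -c "
from plant import r
print(r.sign_off())"
```

```text
the job is handed in; nothing more can be done
None
```

I handed the job in at about 14 s: the loaded stand's pin is hard against the post, its ring lies flat around it (0–0.1 rad from the camera views), and I never went near the bare stand; no verdict came back.

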